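# Refit the battery cover of a microscope stage controller

## Robot

A 6-joint arm with a two-finger parallel gripper is mounted at the origin on the work surface. World frame = base frame: x ahead of the robot, y to its left, z up, the work surface at z = 0. Lengths are in m, angles in rad, forces in N, time in s.
With the tool pointing down it reaches from about 0.35 to 0.85 m from the base axis. Payload 8.1 kg.
Tool frame: the origin (TCP) lies at the very end of the fingers, on their centre line; the grasp point (between the pads) lies 19 mm behind it; z points along the fingers, x is the direction in which the jaws open and shut, and the axes are right-handed (so a half turn about z gives the same grasp; the last joint's range is limited). The gripper opens to 85 mm and grips with 20 to 120 N. Pads are 22 mm wide; open, the fingers measure 114 mm over their backs; the gripper's body (76 mm by 85 mm) begins 54 mm behind the grasp point. The pads swing forward as they close: fully open they stand 13 mm farther back than shut.
Start: joints at [-1.2, 0.13, 1.488, -0, 1.523, -0.085], TCP at [0.264, -0.539, 0.231] pointing down, gripper open.
Joint ranges: [-2.96, 2.96], [-0.89, 2.26], [0.02, 2.5], [-1.34, 4.48], [0, 2.73], [-2.66, 2.66]. Speed limits (rad/s): [2.39, 2.39, 2.79, 3.14, 3.14, 3.14].

## Interface

Orientations are given as a rotation vector (axis times angle).
In Python, from plant import env gives the robot as it stands.
- The arm moves only by the shell command python3 -m inch 'ROWS'. ROWS is JSON, a list that holds one entry, the list of rows, each a list of 5 numbers: the shift along the tool's x, y, z in m, then the turn about the tool's z in degrees, then the closure, from -1 (fully open) to 1 (shut). A call has 1 to 12 rows; each row is the pose to reach, as a shift and turn from the pose measured when the call began, along the tool's axes at that moment; what a row does not reach only later rows make up. A row lasts 1/12 s, in which the tool goes at most 41.7 mm and 7.16 degrees, less where a joint would pass 70% of its speed; a pose out of reach is approached as far as the arm can. A call with a gripper value outside its range is refused whole. The fingers move at their own pace and stop on an object; the grip force is fixed at half the most. Time passes only in rows, so rows that repeat a pose let the fingers close. It gives the time, the measured TCP pose, the force and the opening at its end, in the units of the state.
- env.get_obs(): the state, without advancing time (a new reading comes with each control period).
- env.capture(name): name is "side" or "top"; returns the picture (420x560x3 uint8, red, green, blue); there is no depth.
- env.camera_info(name): a dict with "camera_matrix" (3x3 intrinsics, pixels), "rvec" (rotation vector, rad) and "tvec" (3), from world to camera coordinates, as OpenCV has them. Camera axes: x right, y down, z forward; pixel columns grow to the right and rows downward; lengths in m; the calibration is good to about 2 mm. A picture is of the moment at which its call begins. camera_info takes no time and is no camera call.
- env.hand_in(): hands the job in, once; it reports no verdict.
Trained networks look in the newest picture that a camera, given by its name, has taken for a name from the list of things; names that differ only in an ending like _2 or _b are one class to them, and where a whole thing is asked for, a point or a joint stands for the part that bears it (a point fixed in the world has none). Each returns a list of dicts, best first, with "score" (0 to 1); they miss things now and then, are a little off and sometimes report something else, mostly with a low value. They report only what shows in the picture. A call takes as long as a camera call. They do not tell look-alikes from the thing itself.
- env.masks_of(camera, thing): "pixels" (420x560 bool, what is visible of it) and "rect" ([left, top, width, height] in pixels, round what is visible of it).
- env.mark_of(camera, thing): "at" ([column, row] in pixels: a listed point, or the origin of a listed thing).
The state is a dict: "t": time; "q": joint angles; "joint_velocities": joint speeds; "effort": joint torques, N m; "tool_pos": TCP position; "tool_rot": TCP orientation; "contact_force": force on the tool from outside, world axes, zero at the start; "torque": the same for the moment, N m; "width": finger opening in m.
Only numpy, scipy, OpenCV 4.12 (cv2) and the standard library are available. Lean on these libraries where they do the work, as an engineer would, in place of code of your own. Each camera call takes 0.05 s, during which the arm holds its last target. There are 200 camera calls.

## Task

The battery cover of the sloping microscope stage controller lies on the bench. Refit it: hook the lip at its lower end under the blue ledge at the bottom of the battery bay while its upper end still stands open, then swing the upper end shut and press it until the roller catch holds it fully home and the red interlock pin is pushed in. Leave the lens, the dish and the oil bottle where they stand.

Things in the scene. Friction and masses are not known exactly. Their poses are not given: they have to be found in the camera images.
- controller: White wedge-shaped controller fixed to the bench, 190 mm long (x), 176 wide (y -63 to +113), 47 mm high at the low end, 110 at the high end (-x low, +x high). Origin at bench height, below the battery bay's mid-width. Its top slopes 20 degrees, rising to +x; it carries the open bay (green cells in it) and, at +y, an unused screen and flat buttons.
- bay: Battery bay in the slope. Origin: back corner of the pocket under the blue ledge, on the sill, mid-width; x up the slope, y across, z out of the face. Sill (z = 0) x 0 to 30 mm, well with cells 30 to 112, upper seat (z = 0) 112 to 137. Cheeks at y +-51 (3 mm play each side) and a wall at x = 137 rise to z = 8. Cover home: its underside at z = 0, lip tip at x = 0, upper edge at x = 134.
- ledge (a point): Middle of the upper front edge of the blue ledge, at x = 9, z = 11.5 mm of the bay. The ledge is 4 mm thick and 126 mm wide; it covers bay x -12 to 9 mm, its underside 7.5 mm above the sill; the pocket under it is closed at bay x = 0. The lip goes in from the upslope side with the cover's upper end raised 8 to 25 degrees off the face.
- roller (a point): Axis of the roller catch in the middle of the upper edge (bay x = 137, z = 12.5 mm): a steel roller 12 mm thick, 22 mm long along y, sprung, giving up to 6 mm up the slope; black housing behind it (bay x 140 to 172, y +-20, z to 23 mm). A hooked cover let go rests on it about 7 degrees open; 5 to 10 N on its upper end rolls it past, and the roller then holds it.
- cover: Loose cover, light grey, 0.1 to 0.18 kg: plate 120 (x) by 96 (y) by 8 mm; at -x a blue lip 84 wide, 4 thick, flush with the underside, sticks out 14 mm. Blue grip rib on the outer face: 14 mm thick (x), 50 long (y), 24 tall, top 32 mm above the underside. Origin on the underside below the rib, mid-plate; x to the upper end, z out of the outer face. Starts flat on the bench, rib up.
- cover_lip (a point): Tip of the cover's lip, at its middle, on the underside; 74 mm from the cover's origin along -x. Axes as the cover's.
- cover_top (a point): Middle of the cover's upper edge, on the underside; 60 mm from the cover's origin along +x. Axes as the cover's.
- interlock (a joint): Red interlock pin, 8 mm across, in the upper seat of the bay at x = 120, y = +34 mm. Reads how far it is pushed in (m): 0 free, standing 6 mm above the seat; 0.006 when the cover is fully home. Spring about 0.6 N when free, 1.5 N when home.
- objective: Steel objective lens, 33 mm across, 50 mm tall, standing on the bench; origin at the centre of its foot. Bystander.
- dish: Clear shallow dish, 86 mm across, 15 mm high; origin at the centre of its foot. Bystander.
- oil: Small amber oil bottle, 32 mm across, 65 mm tall; origin at the centre of its foot. Bystander.
Things that resemble listed ones, but are neither listed nor needed, are in the scene too. Of the things that look like the cover, the middle-sized one is meant.

How it is judged:
By the outcome, as a careful person would: the job done as asked, in the order asked, and still so for the second after the job is handed in, with the robot touching nothing.
It also fails if it takes over 45 s, if anything falls off the work surface, if the arm or the gripper's body presses on something with over 40 N, if the wrist force passes 120 N, or if a joint passes its speed limit or range.

## Working session

There is one attempt and no reset: what is moved stays moved. The work goes in short steps, Python scripts to look and compute and a shell command to move; the robot and the scene stay as the last step left them, time stands still between calls to the robot, and variables do not carry over. Pictures are saved under pics/ and viewed, about 8 in all and at most 12, crops included, and the job is handed in when it is done.

```bash
ls; mkdir -p pics
cat > h.py <<'E'
import numpy as np, cv2
from scipy.spatial.transform import Rotation as R
from plant import env
def cam(n):
    c=env.camera_info(n); K=np.array(c["camera_matrix"]);Rm=cv2.Rodrigues(np.array(c["rvec"],float))[0];t=np.array(c["tvec"],float).ravel();return K,Rm,t
def ray(n,p):
    K,Rm,t=cam(n); d=Rm.T@np.linalg.solve(K,[p[0],p[1],1]); return -Rm.T@t,d
def onz(n,p,z):
    o,d=ray(n,p); return o+d*(z-o[2])/d[2]
def proj(n,X):
    K,Rm,t=cam(n); x=(Rm@np.atleast_2d(X).T).T+t; x=x@K.T; return x[:,:2]/x[:,2:]
def tri(a,b):
    o1,d1=ray("top",a);o2,d2=ray("side",b)
    A=np.c_[d1,-d2];s=np.linalg.lstsq(A,o2-o1,rcond=None)[0];p,q=o1+s[0]*d1,o2+s[1]*d2
    return (p+q)/2,np.linalg.norm(p-q)
E
python3 - <<'E'
from h import *
np.set_printoptions(precision=4,suppress=True)
ims=[]
for n in("top","side"):
    im=env.capture(n); cv2.imwrite(f"pics/{n}0.png",im[:,:,::-1]); 
    print(n,cam(n)[1].tolist(),ray(n,[280,210])[0])
    for th in("cover","cover_lip","cover_top","ledge","roller","controller","bay","interlock"):
        print(th,[(np.round(m["at"],1).tolist(),round(m["score"],2)) for m in env.mark_of(n,th)])
    print([(m["rect"],round(m["score"],2)) for m in env.masks_of(n,"cover")])
o=env.get_obs();print(o["t"],o["tool_pos"],o["tool_rot"],o["contact_force"],o["width"])
E
```

```text
pics
top [[0.005567056877611387, -0.9999565997035154, -0.0074703806532800815], [-0.9804405656478821, -0.003988357534129405, -0.1967749736024402], [0.1967366389612838, 0.008419721703442185, -0.9804202176498882]] [ 0.332  -0.0105  1.6231]
cover [([339.1, 174.7], 0.82), ([329.3, 240.5], 0.76), ([373.2, 229.5], 0.63)]
cover_lip [([317.6, 259.3], 0.86), ([332.3, 143.8], 0.61), ([388.5, 220.8], 0.59)]
cover_top [([340.7, 199.5], 0.97), ([335.3, 220.8], 0.88), ([368.4, 240.8], 0.84)]
ledge [([230.2, 258.6], 0.61)]
roller [([229.3, 214.0], 0.88)]
controller [([230.7, 233.0], 0.75), ([337.3, 221.4], 0.38)]
bay [([224.9, 257.7], 0.73)]Traceback (most recent call last):
  File "<stdin>", line 8, in <module>
ValueError: it knows: bay, controller, cover, cover_lip, cover_top, dish, ledge, objective, oil, roller
```

Run:
```python
from h import *
np.set_printoptions(precision=4,suppress=True)
for n in("top","side"):
    im=env.capture(n); cv2.imwrite(f"pics/{n}1.png",im[:,:,::-1]); 
    print(n,ray(n,[280,210]))
    for th in("cover","cover_lip","cover_top","ledge","roller","controller","bay","dish","objective","oil"):
        print(th,[(np.round(m["at"],1).tolist(),round(m["score"],2)) for m in env.mark_of(n,th)])
    print([(m["rect"],round(m["score"],2)) for m in env.masks_of(n,"cover")])
o=env.get_obs();print(o["t"],o["tool_pos"],o["tool_rot"],o["contact_force"],o["width"])
```

```text
top (array([ 0.332 , -0.0105,  1.6231]), array([ 0.2006,  0.0074, -0.9797]))
cover [([329.0, 241.2], 0.89), ([376.4, 231.7], 0.85), ([336.2, 176.3], 0.56)]
cover_lip [([317.7, 258.5], 0.86), ([332.7, 145.1], 0.82), ([385.6, 219.7], 0.62)]
cover_top [([331.7, 222.5], 0.87), ([341.0, 197.0], 0.83), ([368.1, 242.5], 0.76)]
ledge [([229.7, 255.2], 0.97)]
roller [([229.5, 214.0], 0.62)]
controller [([231.8, 232.6], 0.86), ([228.3, 256.1], 0.43)]
bay [([225.6, 260.1], 0.7)]
dish [([140.4, 234.4], 0.73)]
objective [([268.4, 180.6], 0.51)]
oil [([412.9, 235.7], 0.63), ([326.1, 238.2], 0.58)]
[([315.3, 146.8, 48.0, 52.9], 0.86), ([306.1, 216.5, 44.4, 44.4], 0.6)]
side (array([ 0.414 , -1.0768,  0.7821]), array([ 0.1556,  0.833 , -0.531 ]))
cover [([298.0, 328.0], 0.9), ([275.7, 279.7], 0.59), ([367.9, 280.3], 0.58)]
cover_lip [([322.4, 338.3], 0.92), ([243.0, 276.3], 0.71), ([406.1, 264.9], 0.59)]
cover_top [([298.8, 286.2], 0.97), ([336.8, 289.4], 0.95), ([281.3, 319.9], 0.83)]
ledge [([227.4, 196.9], 0.68)]
roller [([277.1, 280.6], 0.74)]
controller [([259.5, 215.3], 0.91)]
bay [([225.2, 200.8], 0.74)]
dish [([244.4, 166.5], 0.73)]
objective [([326.0, 221.6], 0.76)]
oil [([306.5, 369.9], 0.94)]
[([271.3, 311.4, 61.0, 37.6], 0.91), ([240.0, 264.6, 65.9, 36.4], 0.77), ([327.2, 253.9, 90.9, 50.2], 0.66)]
1.6 [ 0.2641 -0.5387  0.2313] [-2.6659  1.6621  0.    ] [0.4814 0.999  0.1431] 0.0853781117301168
```

Run:
```python
import cv2
im=cv2.imread("pics/top0.png")
cv2.imwrite("pics/topc.png",cv2.resize(im[110:310,160:430],None,fx=2.9,fy=2.9,interpolation=cv2.INTER_CUBIC))
```

```text
(no output)
```

View pics/topc.png

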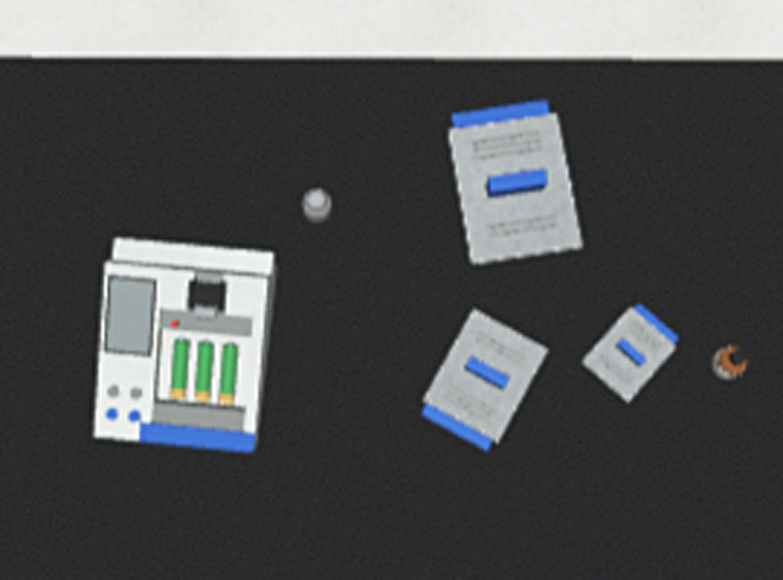

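View pics/side1.png

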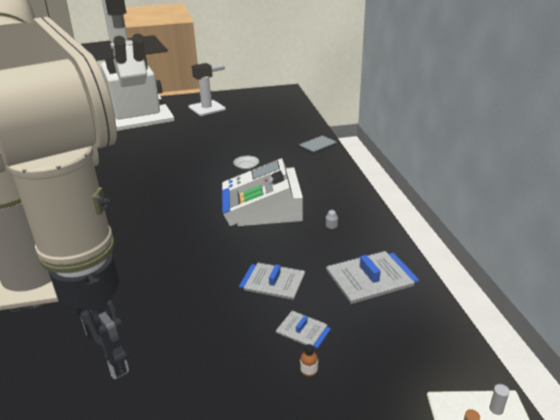

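Candidates for the cover in the top view are the large one (337,175), the middle one (328,241) and the small one (377,231). In the side view they are at (370,275), (275,280) and (303,328). The middle-sized one, (328,241) top / (275,280) side, is the one meant. I'll confirm it with an enlarged crop and take fit points from the same picture.

Run:
```python
import cv2,numpy as np
t=cv2.imread("pics/top1.png");s=cv2.imread("pics/side1.png")
r=lambda im,x,y,w,h:cv2.resize(im[y:y+h,x:x+w],(400,300),interpolation=cv2.INTER_CUBIC)
# each: 80x60 (x5) or 100x75 (x4)
cv2.imwrite("pics/comp.png",np.vstack([np.hstack([r(t,185,188,100,75),r(s,215,155,100,75)]),np.hstack([r(t,290,210,80,60),r(s,235,250,80,60)])]))
from h import *
np.set_printoptions(precision=4,suppress=True)
print(onz("top",[328,241],.02),tri([328,241],[275.7,279.7]),tri([317.6,258.9],[243,276.3]),tri([333.5,221.6],[298.8,286.2]))
print("ledge",tri([230,256.9],[227.4,196.9]),"bay",tri([225.2,258.9],[225.2,200.8]),"roller",onz("top",[229.4,214],.12))
for a,b in(("dish",([140.4,234.4],[244.4,166.5])),("obj",([268.4,180.6],[326,221.6])),("oil",([412.9,235.7],[306.5,369.9]))):print(a,onz("top",b[0],0),onz("side",b[1],0))
for n,z in(("large",[337,175]),("small",[376,231])):print(n,onz("top",z,0))
def blob(im,box):
    hsv=cv2.cvtColor(im,cv2.COLOR_BGR2HSV);m=cv2.inRange(hsv,(105,120,60),(125,255,255));n,l,st,c=cv2.connectedComponentsWithStats(m)
    for i in range(1,n):
        if st[i,4]>15: print(st[i].tolist(),c[i])
print("top");blob(t,0);print("side");blob(s,0)
```

```text
[ 0.5579 -0.1551  0.02  ] (array([ 0.5654, -0.1568,  0.0049]), np.float64(0.01048525639787677)) (array([ 0.4997, -0.122 ,  0.0017]), np.float64(0.003388893979407094)) (array([ 0.6242, -0.1765, -0.0075]), np.float64(0.005753659736744381))
ledge (array([0.4989, 0.1582, 0.0601]), np.float64(0.0028547652595798663)) bay (array([0.4938, 0.1758, 0.0381]), np.float64(0.0047326753808803745)) roller [0.6265 0.157  0.12  ]
dish [0.58   0.4635 0.    ] [0.5824 0.4459 0.    ]
obj [0.7655 0.0415 0.    ] [0.7544 0.0607 0.    ]
oil [ 0.5796 -0.4367  0.    ] [ 0.5777 -0.4252  0.    ]
large [ 0.7859 -0.1904  0.    ]
small [ 0.5948 -0.3158  0.    ]
top
[315, 144, 35, 10, 185] [331.9459 148.6108]
[328, 169, 21, 9, 128] [337.6641 172.5469]
[379, 214, 15, 14, 60] [386.1167 220.7833]
[373, 227, 9, 9, 32] [377.     230.8125]
[321, 233, 14, 11, 64] [327.3906 238.1719]
[305, 249, 25, 17, 125] [316.896 257.112]
[208, 256, 40, 10, 281] [227.4199 260.6192]
side
[222, 189, 8, 24, 167] [225.1617 200.497 ]
[389, 253, 30, 29, 181] [403.9613 266.8177]
[360, 255, 20, 27, 288] [369.5035 267.6424]
[239, 264, 16, 24, 133] [246.4436 275.6391]
[269, 264, 11, 21, 128] [274.2891 273.75  ]
[296, 316, 11, 16, 84] [301.1667 323.5714]
[313, 327, 18, 21, 130] [321.8154 337.0923]
```

View pics/comp.png

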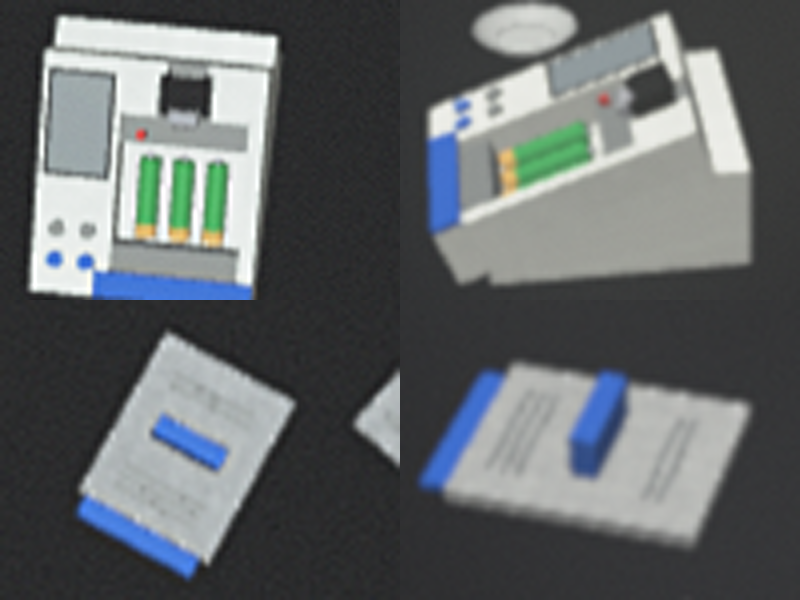

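```bash
cat > fit.py <<'E'
from h import *
from scipy.optimize import least_squares
np.set_printoptions(precision=4,suppress=True)
def px(u,v,k):
    x0,y0,s,U,V={'ct':(185,188,4,0,0),'cs':(215,155,4,400,0),'vt':(290,210,5,0,300),'vs':(235,250,5,400,300)}[k]
    return [x0+(u-U+.5)/s-.5,y0+(v-V+.5)/s-.5]
def run(P,q,T,w):
    def f(p):
        r=[]
        for k,u,v,X in P:
            n="top" if k[1]=='t' else "side"
            r+=list(proj(n,T(p,np.array(X)/1000.))[0]-px(u,v,k))
        return np.array(r)
    s=least_squares(f,q,loss="soft_l1",f_scale=.7); print(w,s.x,np.degrees(s.x[-1]));print(f(s.x).reshape(-1,2).round(1).tolist());return s.x
Rz=lambda a:R.from_euler('z',a).as_matrix()
P=[('vt',167,332,(60,48,8)),('vt',296,402,(60,-48,8)),('vt',80,490,(-60,48,8)),('vt',208,566,(-60,-48,8)),('vt',78,513,(-74,42,4)),('vt',192,577,(-74,-42,4)),
('vs',750,405,(60,48,8)),('vs',695,542,(60,-48,8)),('vs',512,362,(-60,48,8)),('vs',445,493,(-60,-48,8)),('vs',483,372,(-74,42,4)),('vs',422,487,(-74,-42,4))]
run(P,[.56,-.155,-.45],lambda p,X:np.r_[p[:2],0]+Rz(p[2])@X,"cover")
run(P[:6],[.56,-.155,-.45],lambda p,X:np.r_[p[:2],0]+Rz(p[2])@X,"cover top only")
S=R.from_euler('y',-20,degrees=True).as_matrix()
P=[('ct',95,270,(9,63,11.5)),('ct',252,288,(9,-63,11.5)),('ct',141,134,(120,34,6)),('ct',187,117,(137,0,12.5)),('ct',121,139,(112,51,0)),('ct',246,150,(112,-51,0)),
('cs',457,138,(9,63,11.5)),('cs',460,218,(9,-63,11.5)),('cs',429,135,(-12,63,11.5)),('cs',430,230,(-12,-63,11.5)),('cs',604,99,(120,34,6)),('cs',624,100,(137,0,12.5))]
b=run(P,[.49,.16,.05,0.],lambda p,X:p[:3]+Rz(p[3])@S@X,"bay")
E
python3 fit.py
```

```text
cover [ 0.5678 -0.1551 -0.5025] -28.791654198022606
[[0.4, -0.2], [0.3, -0.3], [0.5, -0.2], [0.8, -1.2], [0.4, -0.1], [0.3, -0.4], [-0.1, -0.2], [-0.2, -1.4], [0.0, 0.2], [-0.5, -1.1], [-0.3, -0.0], [-0.6, -1.3]]
cover top only [ 0.5666 -0.1538 -0.5073] -29.065668670004264
[[0.1, 0.2], [-0.0, 0.2], [0.0, 0.0], [0.3, -0.8], [-0.1, 0.2], [-0.3, -0.0]]
bay [ 0.4975  0.1664  0.039  -0.0953] -5.457517337994384
[[-0.2, -0.5], [-0.1, -1.0], [0.2, -0.2], [-0.5, 0.1], [-0.0, 0.2], [0.7, 0.6], [-0.4, -2.6], [-0.2, 0.2], [-0.0, 0.8], [0.1, 0.0], [-0.3, -0.7], [0.4, 0.7]]
```

```bash
cat >> h.py <<'E'
def to(x,y,z,yaw):
    o=env.get_obs();M=R.from_rotvec(o["tool_rot"]).as_matrix();p=np.array(o["tool_pos"])
    d=M.T@(np.array([x,y,z])-p); cur=np.degrees(np.arctan2(M[1,0],M[0,0])); t=-((yaw-cur+180)%360-180)
    print("t %.2f"%o["t"],"pos",p.round(4),"yaw %.1f"%cur,"F",np.round(o["contact_force"],1),"w %.4f"%o["width"],"-> shift",d.round(4),"turn %.1f"%t)
E
python3 -c "
from h import *
to(.567,-.1548,.12,61.1)
for u in [(57,15),(278,38)]:print(onz('top',[185+u[0]/4-.4,188+u[1]/4-.4],.11))
for u in [(715,50),(750,168)]:print(onz('side',[215+(u[0]-400)/4-.4,155+u[1]/4-.4],.11))
"
python3 -m inch '[[[-0.211,-0.441,0.11,-125,-1],[-0.211,-0.441,0.11,-125,-1],[-0.211,-0.441,0.11,-125,-1],[-0.211,-0.441,0.11,-125,-1],[-0.211,-0.441,0.11,-125,-1],[-0.211,-0.441,0.11,-125,-1],[-0.211,-0.441,0.11,-125,-1],[-0.211,-0.441,0.11,-125,-1],[-0.211,-0.441,0.11,-125,-1],[-0.211,-0.441,0.11,-125,-1],[-0.211,-0.441,0.11,-125,-1],[-0.211,-0.441,0.11,-125,-1]]]'
python3 -c "
from h import *
to(.567,-.1548,.07,61.1)"
```

```text
t 1.60 pos [ 0.2641 -0.5387  0.2313] yaw -63.9 F [0.5 1.  0.1] w 0.0854 -> shift [-0.2114 -0.441   0.1113] turn -125.0
[0.70049322 0.25587818 0.11      ]
[0.68264502 0.08214483 0.11      ]
[0.69365113 0.19329378 0.11      ]
[0.67902318 0.02736072 0.11      ]
t: 2.6
tool_pos: [0.5677, -0.1542, 0.1214]
tool_rot: [3.081, 0.611, 0.001]
contact_force: [0.7, -0.3, 0.0]
width: 0.0855
t 2.60 pos [ 0.5677 -0.1542  0.1214] yaw 22.4 F [ 0.7 -0.3  0. ] w 0.0855 -> shift [-0.0009  0.0003  0.0514] turn -38.7
```

```bash
python3 -m inch '[[[-0.001,0,0.03,-38.7,-1],[-0.001,0,0.04,-38.7,-1],[-0.001,0,0.05,-38.7,-1],[-0.001,0,0.05,-38.7,-1],[-0.001,0,0.05,-38.7,-1],[-0.001,0,0.05,-38.7,-1],[-0.001,0,0.05,-38.7,-1]]]'
python3 -c "
from h import *
to(.567,-.1548,.014,61.1)
s=env.capture('side');t=env.capture('top')
r=lambda im,x,y,w,h:cv2.resize(im[y:y+h,x:x+w],(400,300),interpolation=cv2.INTER_CUBIC)
cv2.imwrite('pics/hov.png',np.hstack([r(t,270,200,120,90),r(s,215,220,120,90)])[:,:,::-1])"
```

```text
t: 3.18
tool_pos: [0.5668, -0.1545, 0.0712]
tool_rot: [2.703, 1.601, 0.0]
contact_force: [0.9, 0.3, -0.4]
width: 0.0858
t 3.18 pos [ 0.5668 -0.1545  0.0712] yaw 61.3 F [ 0.9  0.3 -0.4] w 0.0858 -> shift [-0.0001  0.0003  0.0572] turn 0.2
```

View pics/hov.png

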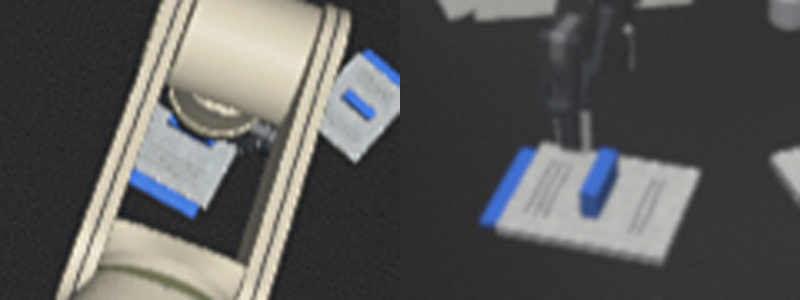

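The top crop shows the arm over the cover. In the side crop the fingers hang just above and behind the rib (rib at about (598,185), fingertips at about (580,145)), which fits a 70 mm hover. Next I go down and grip.

```bash
python3 -m inch '[[[0,0,0.03,0,-1],[0,0,0.05,0,-1],[0,0,0.057,0,-1],[0,0,0.057,0,1],[0,0,0.057,0,1],[0,0,0.057,0,1],[0,0,0.057,0,1],[0,0,0.057,0,1],[0,0,0.057,0,1],[0,0,0.057,0,1]]]'
python3 -m inch '[[[0,0,-0.02,0,1],[0,0,-0.04,0,1],[0,0,-0.06,0,1],[0,0,-0.06,0,1]]]'
python3 -c "
from h import *
to(.77,.18,.22,-95.5)
s=env.capture('side')
cv2.imwrite('pics/lift.png',cv2.resize(s[200:320,215:375],(640,480),interpolation=cv2.INTER_CUBIC)[:,:,::-1])"
```

```text
t: 4.12
tool_pos: [0.5685, -0.1552, 0.0165]
tool_rot: [2.705, 1.592, 0.004]
contact_force: [-0.5, -0.3, 6.6]
width: 0.0483
t: 4.45
tool_pos: [0.5713, -0.1562, 0.0818]
tool_rot: [2.699, 1.589, 0.012]
contact_force: [1.4, -1.1, -0.8]
width: 0.0483
t 4.45 pos [ 0.5713 -0.1562  0.0818] yaw 61.0 F [ 1.4 -1.1 -0.8] w 0.0483 -> shift [ 0.3907  0.0121 -0.1373] turn 156.5
```

View pics/lift.png

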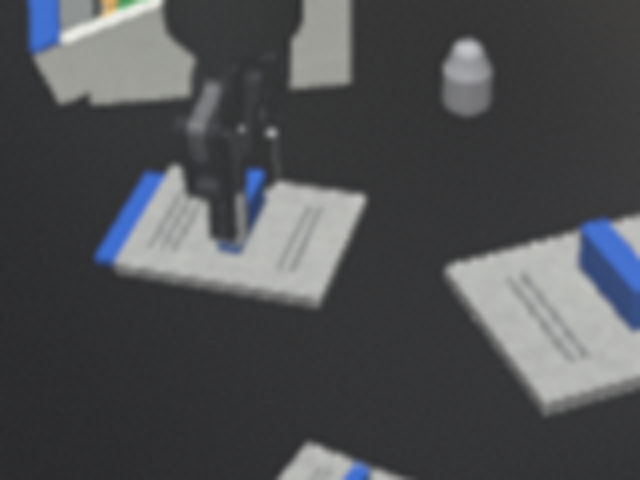

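The cover is lifted and level. But the 6.6 N while closing means the fingertips touch the plate, and pivoting the cover needs clearance there. I'll set it down and regrip 10 mm higher.

```bash
python3 -m inch '[[[0,0,0.035,0,1],[0,0,0.064,0,1],[0,0,0.064,0,0],[0,0,0.064,0,0],[0,0,0.055,0,0],[0,0,0.055,0,0],[0,0,0.055,0,1],[0,0,0.055,0,1],[0,0,0.055,0,1],[0,0,0.055,0,1],[0,0,0.055,0,1]]]'
python3 -m inch '[[[0,0,-0.03,0,1],[0,0,-0.07,0,1],[0,0,-0.11,0,1],[0,0,-0.14,0,1],[0,0,-0.14,0,1]]]'
python3 -c "
from h import *
to(.77,.18,.22,-95.5)"
```

```text
t: 5.42
tool_pos: [0.5709, -0.1561, 0.0246]
tool_rot: [2.701, 1.59, 0.01]
contact_force: [-0.2, -0.5, -1.2]
width: 0.0481
t: 5.83
tool_pos: [0.5738, -0.1571, 0.1737]
tool_rot: [2.692, 1.584, 0.023]
contact_force: [0.5, -0.6, -0.5]
width: 0.0481
t 5.83 pos [ 0.5738 -0.1571  0.1737] yaw 61.0 F [ 0.5 -0.6 -0.5] w 0.0481 -> shift [ 0.3901  0.0089 -0.0448] turn 156.5
```

```bash
python3 -c "
from h import *
T=lambda u,v:[185+u/4-.4,188+v/4-.4]
S=lambda u,v:[215+(u-400)/4-.4,155+v/4-.4]
for n,a,b in (('ridge near',(278,67),(694,132)),('ridge far',(47,50),(668,13)),('band rear near',(278,38),(750,168)),('band rear far',(57,15),(717,50)),('band front near',(278,67),(712,174))):
  print(n,*tri(T(*a),S(*b)))
"
```

```text
ridge near [0.65671965 0.08194501 0.11032238] 0.005209259907582852
ridge far [0.67331975 0.26294496 0.10819854] 0.0011502867481360851
band rear near [0.6916941  0.08418768 0.0752547 ] 0.0019513017440036793
band rear far [0.70992935 0.26232965 0.0731939 ] 0.0009214136136041948
band front near [0.66670432 0.08396386 0.07468292] 0.0007544547568670238
```

```bash
python3 -c "
from h import *
to(.7127,.1605,.19,-95.5)"
```

```text
t 5.83 pos [ 0.5738 -0.1571  0.1737] yaw 61.0 F [ 0.5 -0.6 -0.5] w 0.0481 -> shift [ 0.3452 -0.0324 -0.0159] turn 156.5
```

```bash
python3 -m inch '[[[0.03,-0.003,-0.016,7,1],[0.06,-0.006,-0.016,14,1],[0.09,-0.009,-0.016,21,1],[0.12,-0.012,-0.016,28,1],[0.15,-0.015,-0.016,35,1],[0.18,-0.018,-0.016,42,1],[0.21,-0.02,-0.016,49,1],[0.24,-0.023,-0.016,56,1],[0.27,-0.026,-0.016,63,1],[0.3,-0.029,-0.016,70,1],[0.33,-0.032,-0.016,77,1],[0.345,-0.032,-0.016,84,1]]]'
python3 -m inch '[[[0,0,0,7,1],[0,0,0,14,1],[0,0,0,21,1],[0,0,0,28,1],[0,0,0,35,1],[0,0,0,42,1],[0,0,0,49,1],[0,0,0,56,1],[0,0,0,63,1],[0,0,0,70,1],[0,0,0,72,1],[0,0,0,72,1]]]'
python3 -c "
from h import *
to(.7127,.1605,.145,-95.5)
s=env.capture('side')
cv2.imwrite('pics/rear.png',cv2.resize(s[120:240,220:380],(640,480),interpolation=cv2.INTER_CUBIC)[:,:,::-1])"
```

```text
t: 6.83
tool_pos: [0.713, 0.1639, 0.1888]
tool_rot: [3.074, -0.633, 0.034]
contact_force: [1.3, -0.1, -1.5]
width: 0.0481
t: 7.83
tool_pos: [0.7127, 0.1639, 0.1877]
tool_rot: [-2.109, 2.316, -0.028]
contact_force: [0.1, 0.2, -0.8]
width: 0.0485
t 7.83 pos [0.7127 0.1639 0.1877] yaw -95.4 F [ 0.1  0.2 -0.8] w 0.0485 -> shift [0.0032 0.0005 0.0427] turn 0.1
```

View pics/rear.png

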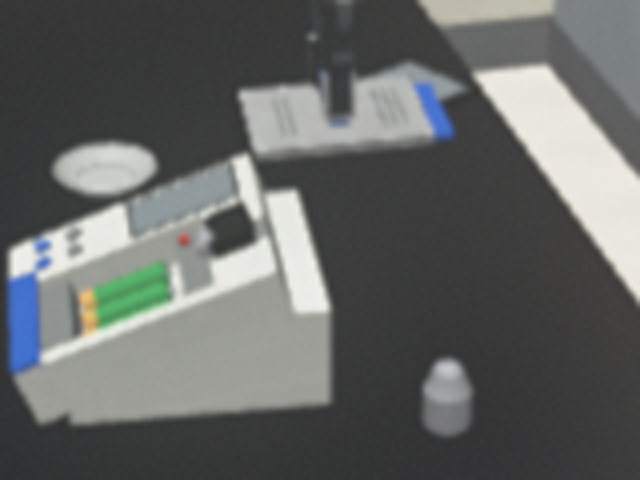

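The cover is held level behind the ridge with its lip (435,110) pointing away. The ridge runs from (250,155) to (275,275). I'll press the upper end onto the ridge.

```bash
python3 -m inch '[[[0.003,0,0.025,0,1],[0.003,0,0.045,0,1],[0.003,0,0.05,0,1],[0.003,0,0.055,0,1],[0.003,0,0.059,0,1],[0.003,0,0.063,0,1],[0.003,0,0.067,0,1],[0.003,0,0.067,0,1]]]'
python3 -c "
from h import *
to(.7127,.1605,.104,-95.5)"
```

```text
t: 8.55
tool_pos: [0.7146, 0.1606, 0.1219]
tool_rot: [-2.111, 2.311, -0.03]
contact_force: [-0.9, 0.2, 2.3]
width: 0.0484
t 8.55 pos [0.7146 0.1606 0.1219] yaw -95.2 F [-0.9  0.2  2.3] w 0.0484 -> shift [0.0002 0.0022 0.0178] turn 0.3
```

```bash
python3 -m inch '[[[0,0.002,0.005,0,1],[0,0.002,0.01,0,1],[0,0.002,0.014,0,1],[0,0.002,0.018,0,1],[0,0.002,0.019,0,1],[0,0.002,0.019,0,1]]]'
python3 -m inch '[[[0,0,-0.03,0,1],[0,0,-0.07,0,1],[0,0,-0.1,0,1],[0,0,-0.1,0,1]]]'
python3 -c "
from h import *
to(.5,.17,.15,84.5)
s=env.capture('side')
cv2.imwrite('pics/pit.png',cv2.resize(s[90:210,220:380],(640,480),interpolation=cv2.INTER_CUBIC)[:,:,::-1])"
```

```text
t: 9.05
tool_pos: [0.7178, 0.1605, 0.1086]
tool_rot: [-2.104, 2.305, -0.042]
contact_force: [8.4, -1.4, 11.6]
width: 0.0481
t: 9.38
tool_pos: [0.7184, 0.1619, 0.2197]
tool_rot: [-2.096, 2.295, -0.054]
contact_force: [0.5, 0.8, 1.5]
width: 0.0483
t 9.38 pos [0.7184 0.1619 0.2197] yaw -95.2 F [0.5 0.8 1.5] w 0.0483 -> shift [0.0118 0.2213 0.0592] turn -179.7
```

View pics/pit.png

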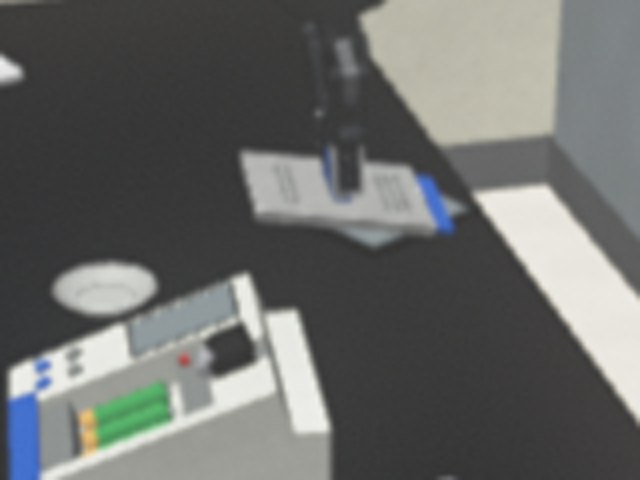

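```bash
cat > pitch.py <<'E'
from h import *
from scipy.optimize import least_squares
def pitch(P,x0,y0,s,tcp,yaw):
    # P: (u,v,(cover mm)); params: pos(3), yaw, pitch(upper end up +)
    def T(p,X): return p[:3]+R.from_euler('ZY',[p[3],-p[4]]).as_matrix()@(np.array(X)/1000.)
    def f(p):
        r=[]
        for u,v,X in P: r+=list(proj("side",T(p,X))[0]-[x0+(u+.5)/s-.5,y0+(v+.5)/s-.5])
        r+=list((T(p,(0,0,22))-tcp)/.003); r+=[(p[3]-yaw)/.03]
        return np.array(r)
    r=least_squares(f,np.r_[np.array(tcp)-[0,0,.022],yaw,.2]); p=r.x
    print("pos",p[:3].round(4),"yaw %.1f pitch %.1f"%tuple(np.degrees(p[3:])),"res",f(p).round(1).tolist()); print("lip",T(p,(-74,0,0)).round(4),"top",T(p,(60,0,0)).round(4)); return p
E
python3 -c "
from pitch import *
pitch([(258,216,(60,48,8)),(240,150,(60,-48,8)),(437,228,(-60,48,8)),(416,167,(-60,-48,8)),(452,230,(-74,42,4)),(435,177,(-74,-42,4))],220,90,4,[.7184,.1619,.2197],np.radians(174.5))
"
```

```text
pos [0.7167 0.1643 0.2038] yaw 173.7 pitch 8.2 res [-0.4, -0.5, 0.8, 1.6, -0.1, -0.3, -0.7, 0.5, 0.7, 0.0, -0.5, 0.6, 0.5, 0.7, 1.9, -0.5]
lip [0.7895 0.1562 0.1931] top [0.6577 0.1708 0.2124]
```

```bash
python3 -c "
from h import *
print(R.from_rotvec(env.get_obs()['tool_rot']).as_matrix().round(3).tolist())
to(.7184,.1619,.13,-95.2)
to(.7184,.1619,.09,-95.2)"
```

```text
[[-0.091, -0.995, 0.044], [-0.996, 0.091, -0.004], [-0.0, -0.044, -0.999]]
t 9.43 pos [0.7175 0.1617 0.216 ] yaw -95.2 F [ 0.8  0.8 -0.5] w 0.0482 -> shift [-0.0003  0.0029  0.0859] turn -0.0
t 9.43 pos [0.7175 0.1617 0.216 ] yaw -95.2 F [ 0.8  0.8 -0.5] w 0.0482 -> shift [-0.0003  0.0047  0.1259] turn -0.0
```

```bash
python3 -m inch '[[[0,0.001,0.04,0,1],[0,0.003,0.08,0,1],[0,0.003,0.092,0,1],[0,0.003,0.1,0,1],[0,0.003,0.108,0,1],[0,0.004,0.116,0,1],[0,0.004,0.122,0,1],[0,0.005,0.126,0,1],[0,0.005,0.128,0,1],[0,0.005,0.128,0,1]]]'
python3 -c "
from h import *
to(.7184,.1619,.2,-95.2)
print(R.from_rotvec(env.get_obs()['tool_rot']).as_matrix().round(3).tolist())
"
```

```text
t: 10.27
tool_pos: [0.7219, 0.1613, 0.0922]
tool_rot: [-2.093, 2.293, -0.059]
contact_force: [7.6, -2.1, 8.5]
width: 0.0482
t 10.27 pos [0.7219 0.1613 0.0922] yaw -95.2 F [ 7.6 -2.1  8.5] w 0.0482 -> shift [-0.0004 -0.0021 -0.1078] turn -0.0
[[-0.091, -0.994, 0.053], [-0.996, 0.091, -0.004], [-0.001, -0.053, -0.999]]
```

```bash
python3 -m inch '[[[0,-0.001,-0.03,0,1],[0,-0.002,-0.07,0,1],[0,-0.002,-0.11,0,1],[0,-0.002,-0.11,0,1]]]'
cat > meas.py <<'E'
from h import *
def blue(n,im):
    hsv=cv2.cvtColor(im,cv2.COLOR_RGB2HSV);m=cv2.inRange(hsv,(105,120,60),(125,255,255));k,l,st,c=cv2.connectedComponentsWithStats(m)
    print(n,[(st[i].tolist(),c[i].round(1).tolist()) for i in range(1,k) if st[i,4]>25])
def meas():
    for n in("side","top"):
        im=env.capture(n);cv2.imwrite(f"pics/m_{n}_{env.get_obs()['t']:.2f}.png",im[:,:,::-1])
        for th in("cover_lip","cover_top"):print(n,th,[(np.round(m["at"],1).tolist(),round(m["score"],2)) for m in env.mark_of(n,th)])
        blue(n,im)
E
python3 -c "
from meas import *
to(.7184,.1619,.2,-95.2);meas()"; ls pics
```

```text
t: 10.6
tool_pos: [0.7225, 0.1623, 0.2152]
tool_rot: [-2.084, 2.283, -0.072]
contact_force: [1.0, 0.2, 1.9]
width: 0.0483
t 10.60 pos [0.7225 0.1623 0.2152] yaw -95.2 F [1.  0.2 1.9] w 0.0483 -> shift [0.0009 0.0051 0.0149] turn -0.0
side cover_lip [([326.2, 334.6], 0.91), ([326.0, 148.5], 0.74), ([406.4, 264.4], 0.74)]
side cover_top [([284.7, 321.8], 0.89), ([336.5, 290.3], 0.59), ([281.7, 128.8], 0.56)]
side [([322, 142, 7, 13, 32], [325.4, 148.6]), ([222, 189, 8, 24, 167], [225.2, 200.5]), ([389, 253, 30, 29, 180], [404.0, 266.8]), ([360, 254, 20, 28, 290], [369.5, 267.6]), ([296, 316, 11, 16, 83], [301.2, 323.5]), ([313, 327, 18, 21, 130], [321.8, 337.1])]
top cover_lip [([330.9, 144.3], 0.94), ([386.1, 221.5], 0.73)]
top cover_top [([370.6, 243.1], 0.89), ([218.7, 196.9], 0.62), ([341.4, 200.0], 0.62)]
top [([315, 144, 35, 10, 185], [332.1, 148.6]), ([328, 169, 21, 9, 127], [337.7, 172.6]), ([217, 179, 13, 4, 32], [224.6, 180.9]), ([379, 214, 15, 14, 60], [386.1, 220.8]), ([373, 227, 9, 9, 32], [377.0, 230.8])]
comp.png
hov.png
lift.png
m_side_10.65.png
m_top_10.80.png
pit.png
rear.png
side1.png
top0.png
top1.png
topc.png
```

```bash
cat >> h.py <<'E'
def onplane(p,c,yaw,n="side"):
    # intersect with vertical plane through c containing heading yaw(deg)
    o,d=ray(n,p);nn=np.array([-np.sin(np.radians(yaw)),np.cos(np.radians(yaw)),0]);return o+d*((np.array(c)-o)@nn)/(d@nn)
def pit(lip,top,c,yaw,n="side"):
    a,b=onplane(lip,c,yaw,n),onplane(top,c,yaw,n);v=b-a;print("lip",a.round(4),"top",b.round(4),"len %.4f pitch %.1f"%(np.linalg.norm(v),np.degrees(np.arcsin(v[2]/np.linalg.norm(v)))))
E
python3 -c "
from h import *
c=[.7225,.1623,.2]
pit([325.9,148.5],[281.7,128.8],c,174.5)
print('0pitch check'); print(proj('side',[[.7898,.156,.1931],[.657,.17,.2124]]))
o,d=ray('top',[218.7,196.9]);print(o+d*(.23-o[2])/d[2])
"
```

```text
lip [0.7777 0.157  0.1747] top [0.658  0.1685 0.2412] len 0.1375 pitch 29.0
0pitch check
[[330.41409116 142.01209427]
 [281.49741948 138.59193609]]
[0.65503384 0.17686152 0.23      ]
```

```bash
python3 -c "
import cv2
s=cv2.imread('pics/m_side_10.65.png');cv2.imwrite('pics/p2.png',cv2.resize(s[95:215,220:380],(640,480),interpolation=cv2.INTER_CUBIC))"
```

```text
(no output)
```

View pics/p2.png

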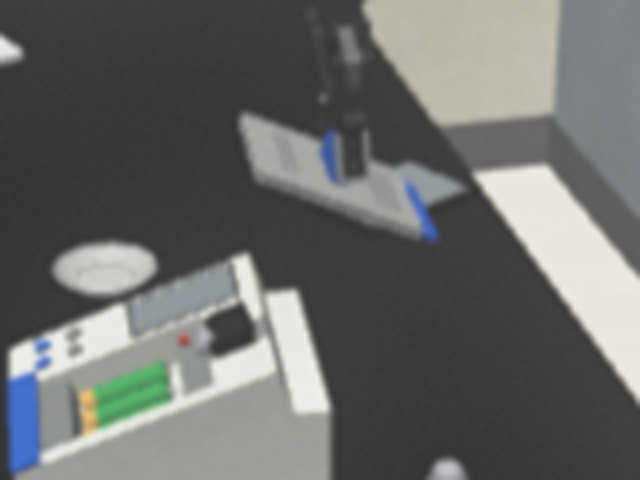

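Pitch is now about 28°, with the upper end (245,120) up and the lip (430,235) down. One more press for some margin.

```bash
python3 -m inch '[[[0,0.002,0.04,0,1],[0,0.004,0.08,0,1],[0,0.006,0.105,0,1],[0,0.007,0.115,0,1],[0,0.008,0.123,0,1],[0,0.008,0.13,0,1],[0,0.008,0.135,0,1],[0,0.008,0.136,0,1],[0,0.008,0.136,0,1]]]'
python3 -m inch '[[[0,-0.001,-0.03,0,1],[0,-0.002,-0.07,0,1],[0,-0.004,-0.11,0,1],[0,-0.004,-0.11,0,1]]]'
python3 -c "
from h import *
print(R.from_rotvec(env.get_obs()['tool_rot']).as_matrix().round(3).tolist())
to(.5,.17,.2,84.5)
env.capture('side')
for th in('cover_lip','cover_top'):print(th,[(np.round(m['at'],1).tolist(),round(m['score'],2)) for m in env.mark_of('side',th)])
"
```

```text
t: 11.65
tool_pos: [0.7236, 0.1613, 0.0722]
tool_rot: [-2.085, 2.285, -0.073]
contact_force: [13.0, -3.2, 25.0]
width: 0.0484
t: 11.98
tool_pos: [0.7243, 0.1619, 0.1932]
tool_rot: [-2.077, 2.277, -0.084]
contact_force: [1.0, 0.1, 3.0]
width: 0.0482
[[-0.091, -0.993, 0.08], [-0.996, 0.091, -0.001], [-0.006, -0.08, -0.997]]
t 11.98 pos [0.7243 0.1619 0.1932] yaw -95.2 F [1.  0.1 3. ] w 0.0482 -> shift [ 0.0124  0.2228 -0.0247] turn -179.7
cover_lip [([405.8, 266.5], 0.91), ([319.7, 159.8], 0.79), ([326.2, 335.4], 0.6), ([327.0, 221.8], 0.18)]
cover_top [([284.3, 129.7], 0.96), ([336.2, 289.1], 0.79), ([283.5, 321.7], 0.77)]
```

```bash
python3 -c "
from h import *
pit([319.7,159.8],[284.3,129.7],[.7243,.1619,.19],174.5)
p=np.array([.4975,.1664,.039]);M=R.from_euler('ZY',[np.radians(-5.46),-np.radians(20)]).as_matrix()
for X in[(0,0,0),(9,0,11.5),(137,0,0),(140,0,23),(160,0,23)]:print(X,(p+M@(np.array(X)/1000)).round(4))
"
```

```text
lip [0.761  0.1584 0.1416] top [0.6648 0.1676 0.2383] len 0.1367 pitch 45.0
(0, 0, 0) [0.4975 0.1664 0.039 ]
(9, 0, 11.5) [0.502  0.166  0.0529]
(137, 0, 0) [0.6257 0.1542 0.0859]
(140, 0, 23) [0.6206 0.1546 0.1085]
(160, 0, 23) [0.6393 0.1528 0.1153]
```

```bash
python3 -c "
from h import *
to(.57,.168,.25,84.5)"
```

```text
t 12.13 pos [0.72   0.1613 0.1818] yaw -95.2 F [-1.  -0.3 -2. ] w 0.0482 -> shift [ 0.0068  0.1452 -0.078 ] turn -179.7
```

```bash
python3 -m inch '[[[0.001,0.01,-0.03,-7,1],[0.002,0.025,-0.06,-14,1],[0.002,0.04,-0.078,-21,1],[0.003,0.055,-0.078,-28,1],[0.004,0.07,-0.078,-35,1],[0.005,0.085,-0.078,-42,1],[0.006,0.1,-0.078,-49,1],[0.006,0.115,-0.078,-56,1],[0.007,0.13,-0.078,-63,1],[0.007,0.145,-0.078,-70,1],[0.007,0.145,-0.078,-77,1],[0.007,0.145,-0.078,-84,1]]]'
python3 -m inch '[[[0,0,0,-7,1],[0,0,0,-14,1],[0,0,0,-21,1],[0,0,0,-28,1],[0,0,0,-35,1],[0,0,0,-42,1],[0,0,0,-49,1],[0,0,0,-56,1],[0,0,0,-63,1],[0,0,0,-70,1],[0,0,0,-77,1],[0,0,0,-84,1]]]'
python3 -c "
from h import *
print(R.from_rotvec(env.get_obs()['tool_rot']).as_matrix().round(3).tolist())
to(.43,.172,.16,84.5)"
```

```text
t: 13.13
tool_pos: [0.5678, 0.1676, 0.2464]
tool_rot: [-3.125, 0.297, -0.095]
contact_force: [1.1, -0.6, -1.1]
width: 0.0478
t: 14.13
tool_pos: [0.5662, 0.1673, 0.2426]
tool_rot: [2.487, 1.857, 0.063]
contact_force: [-0.6, 0.2, -1.6]
width: 0.0483
[[0.284, 0.957, 0.055], [0.959, -0.284, -0.006], [0.01, 0.054, -0.998]]
t 14.13 pos [0.5662 0.1673 0.2426] yaw 73.5 F [-0.6  0.2 -1.6] w 0.0483 -> shift [-0.035  -0.1362  0.075 ] turn -11.0
```

```bash
python3 -m inch '[[[-0.007,-0.03,0.015,-6,1],[-0.015,-0.06,0.03,-11,1],[-0.023,-0.09,0.05,-11,1],[-0.03,-0.12,0.065,-11,1],[-0.035,-0.136,0.075,-11,1],[-0.035,-0.136,0.075,-11,1],[-0.035,-0.136,0.075,-11,1]]]'
python3 -c "
from meas import *
to(.43,.172,.1,84.5);
im=env.capture('side');cv2.imwrite('pics/flip.png',cv2.resize(im[130:250,140:300],(640,480),interpolation=cv2.INTER_CUBIC)[:,:,::-1])
for th in('cover_lip','cover_top'):print(th,[(np.round(m['at'],1).tolist(),round(m['score'],2)) for m in env.mark_of('side',th)])
"
```

```text
t: 14.72
tool_pos: [0.4277, 0.1715, 0.157]
tool_rot: [2.296, 2.087, 0.049]
contact_force: [-0.1, 0.2, -0.9]
width: 0.048
t 14.72 pos [0.4277 0.1715 0.157 ] yaw 84.5 F [-0.1  0.2 -0.9] w 0.0480 -> shift [ 0.0009 -0.0006  0.057 ] turn 0.0
cover_lip [([190.7, 185.0], 0.97), ([324.8, 337.1], 0.96), ([404.2, 267.1], 0.88)]
cover_top [([339.0, 286.8], 0.89), ([219.4, 149.6], 0.76), ([284.4, 322.0], 0.76), ([227.1, 201.4], 0.49)]
```

View pics/flip.png

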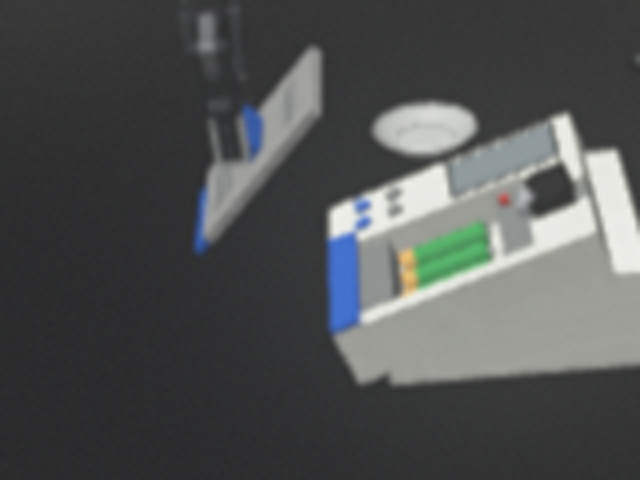

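```bash
python3 -c "
from h import *
pit([190.7,185],[219.4,149.6],[.4277,.1715,.15],-5.5)"
```

```text
lip [0.4021 0.174  0.1023] top [0.4884 0.1657 0.2021] len 0.1322 pitch 49.0
```

Flipped: lip (200,245) down and toward the robot, pitch about 49°, which is too steep. I'll press the lip on the bench in front of the controller to bring it back to about 35°.

```bash
python3 -m inch '[[[0,-0.001,0.03,0,1],[0,-0.002,0.06,0,1],[0,-0.004,0.09,0,1],[0,-0.004,0.1,0,1],[0,-0.005,0.105,0,1],[0,-0.005,0.11,0,1],[0,-0.005,0.113,0,1],[0,-0.005,0.113,0,1]]]'
python3 -m inch '[[[0,0.001,-0.02,0,1],[0,0.003,-0.05,0,1],[0,0.004,-0.08,0,1],[0,0.004,-0.09,0,1],[0,0.004,-0.09,0,1],[0,0.004,-0.09,0,1]]]'
python3 -c "
from meas import *
to(.43,.172,.1,84.5);
im=env.capture('side');cv2.imwrite('pics/flip2.png',cv2.resize(im[130:250,140:300],(640,480),interpolation=cv2.INTER_CUBIC)[:,:,::-1])
c=env.get_obs()['tool_pos']
L=[np.array(m['at']) for m in env.mark_of('side','cover_lip')if m['at'][0]<215]; T=[np.array(m['at']) for m in env.mark_of('side','cover_top') if m['at'][0]<240]
print(L,T)
pit(L[0],T[0],c,-5.5)
"
```

```text
t: 15.53
tool_pos: [0.4372, 0.1718, 0.0517]
tool_rot: [2.292, 2.08, 0.066]
contact_force: [1.3, -7.0, 15.3]
width: 0.048
t: 16.03
tool_pos: [0.4365, 0.1721, 0.1428]
tool_rot: [2.291, 2.079, 0.07]
contact_force: [-0.3, -0.1, -1.5]
width: 0.0484
t 16.03 pos [0.4365 0.1721 0.1428] yaw 84.4 F [-0.3 -0.1 -1.5] w 0.0484 -> shift [-0.0008 -0.0093  0.0423] turn -0.1
[array([194.4, 190.6])] [array([224.1, 154.4])]
lip [0.41   0.1742 0.0834] top [0.4996 0.1656 0.1867] len 0.1370 pitch 48.9
```

```bash
python3 -c "
from h import *
to(.485,.168,.089,84.5)
to(.515,.165,.089,84.5)"
```

```text
t 16.18 pos [0.4344 0.1715 0.1399] yaw 84.4 F [-0.3  0.4 -0.9] w 0.0481 -> shift [0.0014 0.0476 0.0538] turn -0.1
t 16.18 pos [0.4344 0.1715 0.1399] yaw 84.4 F [-0.3  0.4 -0.9] w 0.0481 -> shift [0.0014 0.0777 0.0556] turn -0.1
```

```bash
python3 -m inch '[[[0.001,0.015,0.025,0,1],[0.001,0.03,0.054,0,1],[0.001,0.048,0.054,0,1],[0.001,0.053,0.054,0,1],[0.001,0.058,0.054,0,1],[0.001,0.063,0.055,0,1],[0.001,0.068,0.055,0,1],[0.001,0.073,0.055,0,1],[0.001,0.078,0.055,0,1],[0.001,0.078,0.055,0,1]]]'
python3 -m inch '[[[0,-0.01,-0.02,0,1],[0,-0.02,-0.05,0,1],[0,-0.02,-0.08,0,1],[0,-0.02,-0.08,0,1],[0,-0.02,-0.08,0,1]]]'
cat >> meas.py <<'E'
def quick(fn,hd=-5.5):
    im=env.capture('side');c=env.get_obs()['tool_pos'];cv2.imwrite(fn,im[:,:,::-1])
    pl,pt=proj('side',np.array(c)+[[-.035,.003,-.05],[.05,-.004,.03]])
    f=lambda th,e:min([np.array(m['at']) for m in env.mark_of('side',th)],key=lambda a:np.linalg.norm(a-e))
    L,T=f('cover_lip',pl),f('cover_top',pt);print(c,L,T);pit(L,T,c,hd)
E
python3 -c "
from meas import *
to(.515,.165,.12,84.5);quick('pics/q1.png')
"
```

```text
t: 17.02
tool_pos: [0.5143, 0.1649, 0.0899]
tool_rot: [2.294, 2.082, 0.059]
contact_force: [-6.6, 0.1, 3.9]
width: 0.0484
t: 17.43
tool_pos: [0.4917, 0.168, 0.172]
tool_rot: [2.291, 2.081, 0.068]
contact_force: [-0.4, -0.0, -1.8]
width: 0.0484
t 17.43 pos [0.4917 0.168  0.172 ] yaw 84.5 F [-0.4 -0.  -1.8] w 0.0484 -> shift [-0.0008  0.0202  0.0534] turn -0.0
[0.49050442 0.16763826 0.16985718] [207.6 177.5] [245.8 144.4]
lip [0.4497 0.1716 0.1204] top [0.5587 0.1611 0.2109] len 0.1420 pitch 39.6
```

```bash
python3 -c "
from h import *
to(.475,.1685,.082,84.5)
to(.522,.164,.082,84.5)"
```

```text
t 17.58 pos [0.4892 0.1672 0.1676] yaw 84.5 F [-0.2  0.8 -2.1] w 0.0487 -> shift [ 0.     -0.019   0.0846] turn -0.0
t 17.58 pos [0.4892 0.1672 0.1676] yaw 84.5 F [-0.2  0.8 -2.1] w 0.0487 -> shift [0.0001 0.0281 0.0873] turn -0.0
```

```bash
python3 -m inch '[[[0,-0.019,0.025,0,1],[0,-0.019,0.055,0,1],[0,-0.019,0.085,0,1],[0,-0.005,0.085,0,1],[0,0.007,0.085,0,1],[0,0.013,0.085,0,1],[0,0.018,0.086,0,1],[0,0.023,0.087,0,1],[0,0.028,0.087,0,1],[0,0.028,0.087,0,1]]]'
python3 -m inch '[[[0,-0.015,-0.02,0,1],[0,-0.02,-0.05,0,1],[0,-0.02,-0.08,0,1],[0,-0.02,-0.08,0,1],[0,-0.02,-0.08,0,1],[0,-0.02,-0.08,0,1]]]'
python3 -c "
from meas import *
to(.515,.165,.12,84.5);quick('pics/q2.png');to(.515,.165,.12,84.5)
"
```

```text
t: 18.42
tool_pos: [0.52, 0.1638, 0.0807]
tool_rot: [2.297, 2.085, 0.051]
contact_force: [-6.5, 1.4, 3.7]
width: 0.0485
t: 18.92
tool_pos: [0.4957, 0.1662, 0.1585]
tool_rot: [2.298, 2.085, 0.049]
contact_force: [-0.3, 0.5, -2.1]
width: 0.0484
t 18.92 pos [0.4957 0.1662 0.1585] yaw 84.4 F [-0.3  0.5 -2.1] w 0.0484 -> shift [0.0008 0.0174 0.0394] turn -0.1
[0.49519311 0.16601982 0.15778145] [206.3 179. ] [246.9 150.3]
lip [0.4458 0.1708 0.1167] top [0.5604 0.1597 0.1941] len 0.1388 pitch 33.9
t 19.07 pos [0.495  0.1659 0.1575] yaw 84.4 F [ 0.1 -0.9 -2.5] w 0.0481 -> shift [0.0011 0.0182 0.0384] turn -0.1
```

```bash
python3 -c "
from h import *
to(.5613,.1603,.12,84.5)
to(.5613,.1603,.10,84.5)"
```

```text
t 19.07 pos [0.495  0.1659 0.1575] yaw 84.4 F [ 0.1 -0.9 -2.5] w 0.0481 -> shift [0.0009 0.0647 0.0406] turn -0.1
t 19.07 pos [0.495  0.1659 0.1575] yaw 84.4 F [ 0.1 -0.9 -2.5] w 0.0481 -> shift [0.001  0.0637 0.0606] turn -0.1
```

```bash
python3 -m inch '[[[0,0.03,0.005,0,1],[0.001,0.055,0.02,0,1],[0.001,0.065,0.04,0,1],[0.001,0.064,0.055,0,1],[0.001,0.064,0.06,0,1],[0.001,0.064,0.06,0,1]]]'
python3 -c "
from meas import *
to(.5613,.1603,.1,84.5);quick('pics/q3.png')
t=env.capture('top');cv2.imwrite('pics/q3t.png',t[:,:,::-1]);blue('top',t)
s=cv2.imread('pics/q3.png')[:,:,::-1]
r=lambda im,x,y,w,h:cv2.resize(im[y:y+h,x:x+w],(400,450),interpolation=cv2.INTER_CUBIC)
cv2.imwrite('pics/q3c.png',np.hstack([r(t,188,188,80,90),r(s,212,132,80,90)])[:,:,::-1])
"
```

```text
t: 19.57
tool_pos: [0.5592, 0.1597, 0.0972]
tool_rot: [2.301, 2.088, 0.038]
contact_force: [-0.1, 0.4, -0.6]
width: 0.0483
t 19.57 pos [0.5592 0.1597 0.0972] yaw 84.4 F [-0.1  0.4 -0.6] w 0.0483 -> shift [ 0.0008  0.0021 -0.0028] turn -0.1
[0.56014881 0.16005703 0.09898439] [228.7 199.1] [270.3 172.3]
lip [0.501  0.1658 0.0479] top [0.6202 0.1543 0.123 ] len 0.1413 pitch 32.1
top [([315, 144, 35, 10, 183], [332.1, 148.6]), ([328, 169, 21, 9, 127], [337.7, 172.6]), ([379, 215, 15, 13, 59], [386.2, 220.9]), ([373, 227, 9, 9, 32], [377.0, 230.8]), ([215, 250, 18, 5, 51], [223.7, 252.2]), ([208, 256, 27, 10, 185], [220.8, 260.0])]
```

View pics/q3c.png

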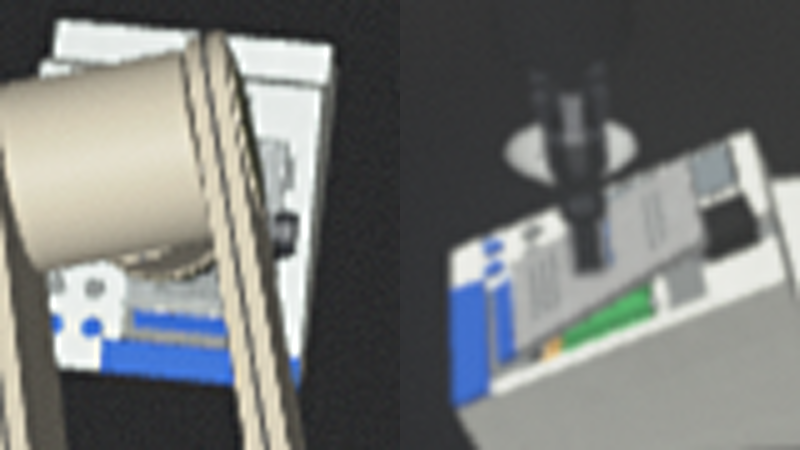

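```bash
python3 -c "
from h import *
p=np.array([.4975,.1664,.039]);M=R.from_euler('ZY',[np.radians(-5.46),-np.radians(20)]).as_matrix()
B=lambda X:p+M@(np.array(X)/1000.)
f=lambda X:(lambda q:[(q[0]-212)*5+400,(q[1]-132)*5])(proj('side',B(X))[0])
for X in[(9,-63,11.5),(9,63,11.5),(-12,-63,11.5)]:print('ledge',X,np.round(f(X)))
for x in(9,13,17,21):
  for z in(5,9,13):print(x,z,'near',np.round(f((x,-42,z))),'far',np.round(f((x,42,z))))
"
```

```text
ledge (9, -63, 11.5) [487. 387.]
ledge (9, 63, 11.5) [482. 273.]
ledge (-12, -63, 11.5) [451. 401.]
9 5 near [491. 376.] far [488. 299.]
9 9 near [488. 370.] far [485. 294.]
9 13 near [485. 364.] far [482. 288.]
13 5 near [498. 373.] far [494. 297.]
13 9 near [495. 367.] far [491. 291.]
13 13 near [492. 362.] far [488. 286.]
17 5 near [504. 370.] far [500. 294.]
17 9 near [501. 365.] far [498. 289.]
17 13 near [498. 359.] far [495. 283.]
21 5 near [511. 368.] far [507. 292.]
21 9 near [508. 362.] far [504. 286.]
21 13 near [505. 356.] far [501. 281.]
```

The top half shows the lip's left end (133,320) centred against the ledge's left end (100,345) to about 1 mm. The side half shows the lip tip, (497,285) to (503,362), upslope of the ledge edge, at about bay x 17, z 7. Next I lower it and slide it under.

```bash
python3 -m inch '[[[0,-0.001,0.004,0,1],[0,-0.003,0.007,0,1],[0,-0.005,0.009,0,1],[0,-0.007,0.01,0,1],[0,-0.007,0.01,0,1]]]'
python3 -c "
from h import *
to(.5476,.1605,.086,84.5)"
```

```text
t: 20.18
tool_pos: [0.5549, 0.1612, 0.0912]
tool_rot: [2.298, 2.086, 0.047]
contact_force: [0.2, -0.2, -1.9]
width: 0.0483
t 20.18 pos [0.5549 0.1612 0.0912] yaw 84.5 F [ 0.2 -0.2 -1.9] w 0.0483 -> shift [-0.0014 -0.0075  0.0048] turn -0.0
```

```bash
python3 -m inch '[[[-0.001,-0.003,0.002,0,1],[-0.001,-0.006,0.004,0,1],[-0.001,-0.008,0.005,0,1],[-0.001,-0.01,0.006,0,1],[-0.001,-0.01,0.006,0,1]]]'
python3 -c "
from meas import *
to(.5476,.1605,.086,84.5);quick('pics/q4.png')"
```

```text
t: 20.6
tool_pos: [0.5536, 0.1612, 0.0917]
tool_rot: [2.289, 2.077, 0.07]
contact_force: [16.2, -3.6, 13.5]
width: 0.0482
t 20.60 pos [0.5536 0.1612 0.0917] yaw 84.4 F [16.2 -3.6 13.5] w 0.0482 -> shift [-0.0012 -0.0062  0.0053] turn -0.1
[0.5535563  0.16119232 0.09167976] [230.1 199.4] [264.9 171.8]
lip [0.5048 0.1659 0.0463] top [0.6056 0.1562 0.1255] len 0.1285 pitch 38.0
```

```bash
python3 -m inch '[[[0,0.006,-0.001,0,1],[0,0.008,0,0,1],[0,0.008,0.002,0,1],[0,0.008,0.002,0,1]]]'
python3 -m inch '[[[0,0,0.002,0,1],[0,0,0.004,0,1],[0,0,0.004,0,1]]]'
python3 -m inch '[[[0,0,0.002,0,1],[0,0,0.004,0,1],[0,0,0.004,0,1]]]'
python3 -c "
from h import *
print(R.from_rotvec(env.get_obs()['tool_rot']).as_matrix().round(3).tolist())
"
```

```text
t: 21.08
tool_pos: [0.5602, 0.1602, 0.0885]
tool_rot: [2.291, 2.079, 0.066]
contact_force: [-0.7, -0.2, -1.1]
width: 0.0484
t: 21.33
tool_pos: [0.5603, 0.1603, 0.0852]
tool_rot: [2.291, 2.079, 0.065]
contact_force: [-2.2, -1.1, 11.5]
width: 0.0484
t: 21.58
tool_pos: [0.5608, 0.1605, 0.0846]
tool_rot: [2.289, 2.08, 0.066]
contact_force: [-15.6, -4.1, 32.1]
width: 0.0484
[[0.095, 0.993, 0.064], [0.995, -0.095, -0.007], [-0.001, 0.064, -0.998]]
```

```bash
python3 -m inch '[[[0,0,-0.0015,0,1],[0,-0.004,-0.001,0,1],[0,-0.008,0,0,1],[0,-0.011,0.001,0,1],[0,-0.011,0.001,0,1]]]'
python3 -c "
from h import *
to(.5476,.1605,.08,84.5)"
```

```text
t: 22.0
tool_pos: [0.5495, 0.1616, 0.0822]
tool_rot: [2.288, 2.08, 0.066]
contact_force: [1.6, -0.7, -0.4]
width: 0.0482
t 22.00 pos [0.5495 0.1616 0.0822] yaw 84.6 F [ 1.6 -0.7 -0.4] w 0.0482 -> shift [-0.0013 -0.0019  0.0021] turn 0.1
```

```bash
python3 -m inch '[[[0,-0.003,0.001,0,1],[0,-0.005,0.0015,0,1],[0,-0.006,0.002,0,1],[0,-0.006,0.002,0,1]]]'
python3 -c "
from meas import *
to(.5476,.1605,.08,84.5);quick('pics/q5.png')
s=cv2.imread('pics/q5.png');cv2.imwrite('pics/q5c.png',cv2.resize(s[150:220,212:305],(744,560),interpolation=cv2.INTER_CUBIC))"
```

```text
t: 22.33
tool_pos: [0.5485, 0.1618, 0.0831]
tool_rot: [2.282, 2.076, 0.078]
contact_force: [13.6, -3.2, 6.4]
width: 0.0481
t 22.33 pos [0.5485 0.1618 0.0831] yaw 84.6 F [13.6 -3.2  6.4] w 0.0481 -> shift [-0.0014 -0.001   0.0031] turn 0.1
[0.54846685 0.16182263 0.08312145] [226.7 199.5] [268.3 177.5]
lip [0.4954 0.1669 0.0467] top [0.6142 0.1555 0.1069] len 0.1336 pitch 26.8
```

View pics/q5c.png

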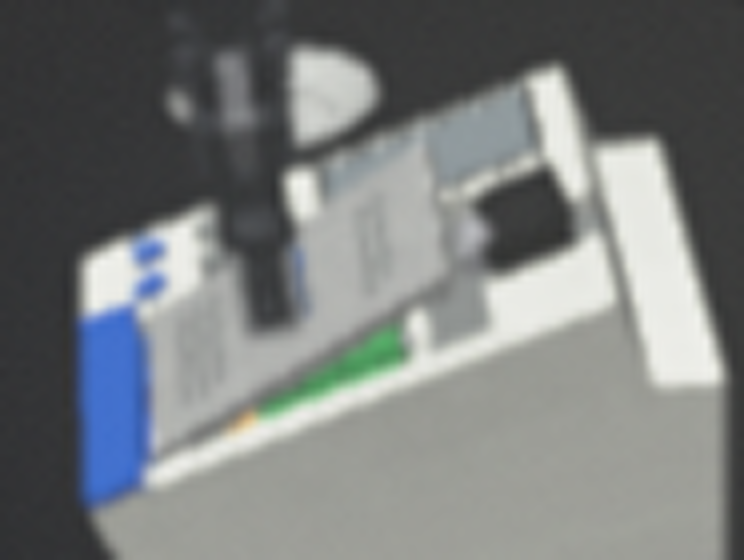

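Hooked: the blue lip has gone under the ledge (edge at about (150,380)), and the upper end (445,220) stands open just in front of the roller (470,230). I'll ease off the push, let go and rise.

```bash
python3 -m inch '[[[0,0.003,0,0,1],[0,0.003,0,0,-0.6],[0,0.003,0,0,-0.6],[0,0.003,0,0,-0.6],[0,0.003,0,0,-0.6]]]'
python3 -m inch '[[[0,0,-0.02,0,-0.6],[0,0,-0.05,0,-0.6],[0,0,-0.07,0,1],[0,0.02,-0.07,0,1],[0,0.04,-0.07,0,1],[0,0.045,-0.07,0,1],[0,0.045,-0.07,0,1],[0,0.045,-0.07,0,1]]]'
python3 -c "
from meas import *
to(.5995,.1566,.115,84.5);quick('pics/q6.png');to(.5995,.1566,.1,84.5);to(.5995,.1566,.08,84.5)"
```

```text
t: 22.9
tool_pos: [0.5503, 0.1615, 0.0823]
tool_rot: [2.284, 2.077, 0.075]
contact_force: [0.1, -0.0, 1.2]
width: 0.0681
t: 23.57
tool_pos: [0.5889, 0.1578, 0.1542]
tool_rot: [2.285, 2.078, 0.072]
contact_force: [-1.2, 0.5, -0.1]
width: 0.0003
t 23.57 pos [0.5889 0.1578 0.1542] yaw 84.6 F [-1.2  0.5 -0.1] w 0.0003 -> shift [-0.0001  0.0079  0.0398] turn 0.1
[0.5886188  0.15779527 0.15417502] [227.5 200.4] [268.8 177.3]
lip [0.4974 0.1666 0.0437] top [0.6156 0.1552 0.1075] len 0.1348 pitch 28.3
t 23.72 pos [0.5888 0.1579 0.1546] yaw 84.6 F [ 0.6 -0.1 -1.5] w 0.0002 -> shift [-0.0002  0.0069  0.0552] turn 0.1
t 23.72 pos [0.5888 0.1579 0.1546] yaw 84.6 F [ 0.6 -0.1 -1.5] w 0.0002 -> shift [-0.0002  0.0055  0.0751] turn 0.1
```

The cover rests on the roller at about 28° in the world, roughly 8° open, which is as expected. Now I press it shut.

```bash
python3 -m inch '[[[0,0.007,0.025,0,1],[0,0.007,0.042,0,1],[0,0.007,0.049,0,1],[0,0.006,0.055,0,1],[0,0.006,0.06,0,1],[0,0.006,0.065,0,1],[0,0.006,0.069,0,1],[0,0.006,0.069,0,1]]]'
python3 -c "
from h import *
to(.5995,.1566,.08,84.5)"
```

```text
t: 24.38
tool_pos: [0.6, 0.1571, 0.0886]
tool_rot: [2.284, 2.078, 0.074]
contact_force: [-8.2, -1.2, 12.4]
width: -0.0002
t 24.38 pos [0.6    0.1571 0.0886] yaw 84.6 F [-8.2 -1.2 12.4] w -0.0002 -> shift [-0.0005 -0.001   0.0085] turn 0.1
```

```bash
python3 -m inch '[[[0,0,0.003,0,1],[0,0,0.006,0,1],[0,0,0.006,0,1]]]'
python3 -m inch '[[[0,0,0.002,0,1],[0,0,0.004,0,1],[0,0,0.004,0,1]]]'
```

```text
t: 24.63
tool_pos: [0.6003, 0.1572, 0.0881]
tool_rot: [2.283, 2.078, 0.074]
contact_force: [-28.0, -5.8, 39.9]
width: -0.0
t: 24.88
tool_pos: [0.6011, 0.1574, 0.0886]
tool_rot: [2.282, 2.077, 0.076]
contact_force: [-18.4, -3.4, 28.2]
width: -0.0001
```

```bash
python3 -m inch '[[[0,0,-0.03,0,1],[0,0,-0.07,0,1],[0,-0.03,-0.11,0,1],[0,-0.07,-0.13,0,1],[0,-0.11,-0.13,0,1],[0,-0.15,-0.13,0,1],[0,-0.19,-0.13,0,1],[0,-0.2,-0.13,0,1],[0,-0.2,-0.13,0,1]]]'
python3 -c "
from meas import *
im=env.capture('side');t=env.capture('top')
for n in('side','top'):
  for th in('cover_lip','cover_top','cover','roller'):print(n,th,[(np.round(m['at'],1).tolist(),round(m['score'],2)) for m in env.mark_of(n,th)])
cv2.imwrite('pics/f.png',np.hstack([cv2.resize(im[155:220,212:305],(400,280),interpolation=cv2.INTER_CUBIC),cv2.resize(t[190:265,185:285],(373,280),interpolation=cv2.INTER_CUBIC)])[:,:,::-1])
p=np.array([.4975,.1664,.039]);M=R.from_euler('ZY',[np.radians(-5.46),-np.radians(20)]).as_matrix()
for X in[(0,0,0),(134,0,0)]:print('home',proj('side',p+M@(np.array(X)/1000.)))
for m in env.mark_of('side','cover_top'):
  if m['at'][0]<280 and m['at'][1]<220: pit([227.5,200.4],m['at'],[.55,.161,.1],-5.5)
"
```

```text
t: 25.63
tool_pos: [0.3903, 0.1776, 0.2036]
tool_rot: [2.28, 2.079, 0.077]
contact_force: [0.8, -1.3, -0.1]
width: 0.0003
side cover_lip [([404.6, 265.7], 0.91), ([227.4, 204.8], 0.89)]
side cover_top [([272.4, 181.7], 0.9), ([286.3, 322.3], 0.64)]
side cover [([300.3, 326.9], 0.9), ([251.1, 190.2], 0.83), ([366.7, 277.7], 0.64)]
side roller [([270.4, 176.3], 0.91)]
top cover_lip [([385.7, 219.2], 0.95), ([232.0, 258.9], 0.88), ([334.4, 143.1], 0.87), ([270.2, 181.7], 0.72)]
top cover_top [([232.4, 216.7], 0.97), ([344.1, 197.7], 0.76), ([367.6, 243.3], 0.7)]
top cover [([228.9, 238.0], 0.94), ([375.7, 230.3], 0.69), ([336.8, 176.0], 0.64)]
top roller [([226.3, 215.2], 0.76)]
home [[227.67813774 201.8655665 ]]
home [[271.72736908 184.30494325]]
lip [0.4974 0.1661 0.044 ] top [0.6249 0.1538 0.0932] len 0.1372 pitch 21.0
```

View pics/f.png

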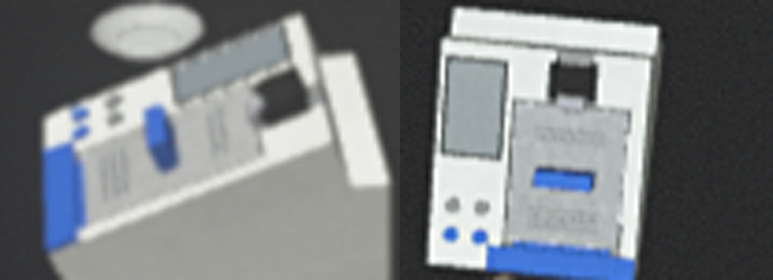

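By eye the cover is home: flush between the cheeks, lip under the ledge, roller over the upper edge. The network marks are a few pixels off either way, so I'll probe. The fingertips on the white cheek beside the cover should stop at the same height (about 0.088) if the cover is flush.

```bash
python3 -c "
from h import *
to(.5941,.0954,.12,84.5);to(.5941,.0954,.083,84.5)"
```

```text
t 26.18 pos [0.3933 0.1769 0.2033] yaw 84.6 F [-0.1  0.4  0. ] w -0.0001 -> shift [-0.0622  0.201   0.0983] turn 0.1
t 26.18 pos [0.3933 0.1769 0.2033] yaw 84.6 F [-0.1  0.4  0. ] w -0.0001 -> shift [-0.0621  0.1983  0.1352] turn 0.1
```

```bash
python3 -m inch '[[[-0.012,0.04,0.01,0,1],[-0.025,0.08,0.02,0,1],[-0.037,0.12,0.04,0,1],[-0.05,0.16,0.06,0,1],[-0.062,0.2,0.08,0,1],[-0.062,0.2,0.1,0,1],[-0.062,0.199,0.115,0,1],[-0.062,0.199,0.115,0,1]]]'
python3 -c "
from h import *
to(.5941,.0954,.089,84.5)"
```

```text
t: 26.85
tool_pos: [0.5911, 0.0944, 0.0977]
tool_rot: [2.288, 2.079, 0.065]
contact_force: [-0.2, 0.7, -0.9]
width: -0.0001
t 26.85 pos [0.5911 0.0944 0.0977] yaw 84.5 F [-0.2  0.7 -0.9] w -0.0001 -> shift [0.0013 0.0024 0.0089] turn -0.0
```

```bash
python3 -m inch '[[[0.001,0.002,0.004,0,1],[0.001,0.002,0.007,0,1],[0.001,0.002,0.009,0,1],[0.001,0.002,0.011,0,1],[0.001,0.002,0.011,0,1]]]'
```

```text
t: 27.27
tool_pos: [0.5943, 0.0956, 0.0887]
tool_rot: [2.287, 2.079, 0.067]
contact_force: [-3.4, -0.6, 3.8]
width: 0.0003
```

The cheek stops at 0.0887 and the pressed cover at 0.0886, so they are flush. Now a light touch on the cover to check it stayed down after release, then I retreat.

```bash
python3 -m inch '[[[0,0,-0.03,0,1],[0.03,0,-0.03,0,1],[0.062,0,-0.03,0,1],[0.062,0,-0.02,0,1],[0.062,0,-0.005,0,1],[0.062,0,-0.001,0,1],[0.062,0,-0.001,0,1]]]'
python3 -m inch '[[[0,0,0.001,0,1],[0,0,0.002,0,1],[0,0,0.002,0,1]]]'
python3 -m inch '[[[0,0,-0.03,0,1],[0,0,-0.07,0,1],[0,-0.03,-0.11,0,1],[0,-0.07,-0.12,0,1],[0,-0.11,-0.12,0,1],[0,-0.15,-0.12,0,1],[0,-0.15,-0.12,0,1],[0,-0.15,-0.12,0,1]]]'
python3 -c "
from meas import *
for n in('side','top'):
  env.capture(n)
  for th in('dish','objective','oil'):print(n,th,[(onz(n,m['at'],0).round(3)[:2].tolist(),round(m['score'],2)) for m in env.mark_of(n,th)][:2])
env.capture('side');print([m['at'] for m in env.mark_of('side','cover_top')])
print(env.get_obs()['t'],env.get_obs()['joint_velocities'])
"
```

```text
t: 27.85
tool_pos: [0.5996, 0.1577, 0.0894]
tool_rot: [2.286, 2.08, 0.067]
contact_force: [1.0, -0.3, 0.0]
width: -0.0
t: 28.1
tool_pos: [0.6001, 0.1576, 0.0888]
tool_rot: [2.286, 2.079, 0.068]
contact_force: [-3.8, 0.5, 5.8]
width: -0.0
t: 28.77
tool_pos: [0.4409, 0.1726, 0.1984]
tool_rot: [2.285, 2.08, 0.069]
contact_force: [0.6, -0.5, -1.2]
width: -0.0001
side dish [([0.573, 0.455], 0.75)]
side objective [([0.758, 0.041], 0.76)]
side oil [([0.579, -0.429], 0.92)]
top dish [([0.577, 0.461], 0.97), ([0.768, 0.049], 0.19)]
top objective [([0.763, 0.044], 0.4)]
top oil [([0.579, -0.419], 0.49)]
[[271.4, 181.5], [332.7, 284.8], [285.8, 321.0]]
29.2667 [ 0.00179469 -0.00706412  0.00605226  0.00045295 -0.00067263  0.00116505]
```

No contact at 0.0894, then firm contact at 0.0888: the cover stays flush on its own. The bystanders have not moved.

```bash
python3 -c "
from plant import env
print(env.hand_in())"
```

```text
the job is handed in; nothing more can be done
None
```

The cover is refitted and the job handed in at about 29 s of the 45 s allowed. I gripped the middle-sized cover by its rib and tilted it about 14° off the face by pressing it on the controller's edges. Then I slid the lip under the blue ledge, let the upper end rest on the roller, and pressed it shut with closed fingertips. That press peaked at about 49 N at the wrist.

**Last checks:**
- **Seating:** the pressed cover stopped at z = 0.0886 and the cheek beside it at 0.0887. After release the cover was still at 0.0888, with no contact at 0.0894, so it is flush and the roller holds it.
- **Final picture:** it shows the lip under the ledge, the roller over the upper edge and the cover level between the cheeks.
- **Bystanders:** dish, objective and oil bottle were found where they started, within detection scatter of up to about 2 cm in one view.

**What disagreed or could not be checked:**
- The side-camera marks for the lip and upper edge were about 3 pixels off the predicted home position, in opposite directions. I trusted the touch probes instead.
- I could not read the interlock pin directly; that it is pushed in is inferred from the flush seating.
- The first tilt overshot to 45–49° and had to be corrected. The first attempt to slide the lip in hit the ledge's front edge at about 21 N, so I backed off and went in lower.

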